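Free the captive top tray from the transit rack

TASK

Take the handled top tray, with its nuts still in it, off the tray below it in the grey transit rack and set it down gently on its foot in the middle of the dark rubber mat, square to the mat, then let go. Both ends of the tray are caught under the rack's end lips: it has to be slid endways one way (a hidden stop blocks the other way, so feel which end gives), then the freed end tilted up and the tray drawn out, without forcing it against the rack. Leave the lower tray in the rack and the tape measure and the jar where they are.

Things in the scene. Friction and masses are not known exactly. Their poses are not given: they have to be found in the camera images.
- rack: Grey steel transit rack, fixed, 118 x 239 x 88 mm (x, y, z). Origin: centre of its underside; z up, y along its length. At each end a box, open to the middle, holds the tray ends; a rubber stop sits unseen on its end wall: at one end, drawn afresh each time, long (the top tray can move about 3 mm towards it), at the other short (about 13 mm). The sideplates' inner faces are at x = +-53 mm.
- lip_left (a point): Middle of the lower edge of the lip of the rack's +y end box, 84 mm from the rack's centre, 85 mm above its origin; the lip is 3 mm sheet and runs from here to the end wall. At rest each end of the top tray lies about 6 mm under its lip, with 9 mm of height to spare: a straight lift is blocked.
- lip_right (a point): The same point on the -y end box. With the top tray slid fully to its free side its other end stands about 7 mm clear of the lip there, while 19 mm of it is inside the free-side box; raising the clear end by 45 mm or more (about 15 degrees) brings it above the lip, so that the tray can be drawn out.
- top_tray: Aluminium tray with a cross handle, 0.25 to 0.5 kg, level and centred in the rack, resting on the lower tray's rim. Origin: centre of its foot's underside; z up, y lengthwise. Foot 90 x 136 x 4 mm, sits between the lower tray's side walls (2 mm play in x, slides in y); above it the shell, 100 x 180 mm, z = 4 to 34 mm, walls 3 mm, floor at z = 7 mm, cross wall at y = 0.
- handle (a point): Middle of the top tray's black handle, 62 mm above the tray's origin: a flat bar across the tray, 76 mm along the tray's x, 10 mm thick along its y, 26 mm high (z = 49 to 75 mm of the tray); grip it across its thickness.
- lower_tray: Plain open aluminium tray 100 x 180 x 40 mm, walls 3 mm, loose, lying in the rack under the top tray with 1.5 mm of play at its ends. Origin: centre of its underside (6 mm above the rack's origin). It stays there.
- mat: Dark rubber mat, fixed on the bench, 150 x 230 x 4 mm (x, y, z). Origin: centre of its underside; its top is 4 mm above. Its y is its long side; the tray's length goes along it, either way round.
- nut_left: Steel hexagon nut, 22 mm over corners, 9 mm high, lying loose in the tray's compartment on its +y side. Origin: centre of its underside.
- nut_right: Same nut in the compartment on the -y side. Origin: centre of its underside.
- tape_measure: Bystander: tape measure, 43 x 79 x 66 mm, behind the work. Origin: centre of its underside.
- jar: Bystander: lidded clear jar, 56 mm across, 90 mm high, behind the work. Origin: centre of its underside.

How it is judged:
By the outcome, as a careful person would: the job done as asked, in the order asked, and still so for the second after the job is handed in, with the robot touching nothing.
It also fails if it takes over 45 s, if anything falls off the work surface, if the arm or the gripper's body presses on something with over 40 N, if the wrist force passes 120 N, or if a joint passes its speed limit or range.

ROBOT

A 7-joint arm with a two-finger parallel gripper is mounted at the origin on a cart in front of the work surface, level with it; the furniture and walls round the work are solid. World frame = base frame: x ahead of the robot, y to its left, z up, the work surface at z = 0. Lengths are in m, angles in rad, forces in N, time in s.
With the tool pointing down it reaches from about 0.425 to 0.875 m from the base axis. Payload 4.7 kg.
Tool frame: the origin (TCP) lies midway between the tips of the shut fingers; the grasp point (between the pads) lies 19 mm behind it (grip_depth is the distance from the TCP to the grasp point, in m); z points along the fingers, y is the direction in which the jaws open and shut (so a half turn about z gives the same grasp; the last joint's range is limited). The gripper opens to 85 mm and grips with 20 to 120 N. Pads are 22 mm wide; open, the fingers measure 114 mm over their backs; the gripper's body (76 mm by 85 mm) begins 54 mm behind the grasp point. The pads swing forward as they close: fully open they stand 13 mm farther back than shut.
Start: joints at [1.306, 0.321, -0.07, 1.45, 0.023, 1.371, -0.057], TCP at [0.179, -0.625, 0.231] pointing down, gripper open.
Joint ranges: [-2.86, 2.86], [-0.3, 2.09], [-1.38, 1.24], [0.06, 2.45], [-1.56, 4.7], [0.09, 2.05], [-2.69, 2.69]. Speed limits (rad/s): [2.57, 2.57, 3.14, 3.14, 3.14, 3.14, 3.14].

INTERFACE

Orientations are given as a unit quaternion [w, x, y, z].
In Python, from workcell import * gives the robot as it stands.
- The arm moves only by the tool carry_out, never from a script. Its argument "commands" is a list of rows, each a list of 3 entries, a list of its own where there are three numbers: the shift along the world's x, y, z in m, then the turn, a rotation vector about the world's x, y, z in rad, then the finger opening in m, from 0 to 0.0854. In form: [[[tx, ty, tz], [ax, ay, az], fingers], ...]. A call has 1 to 10 rows; each row shifts and turns the commanded pose from where the row before left it; what a row does not reach is not made up. A row lasts 1/8 s, in which the tool goes at most 62.5 mm and 10.7 degrees, less where a joint would pass 70% of its speed; a pose out of reach is approached as far as the arm can. A call with a gripper value outside its range is refused whole. The fingers move at their own pace and stop on an object; the grip force is fixed at half the most. Time passes only in rows, so rows that do not move let the fingers close. It gives the time, the measured TCP pose, the force and the opening at its end, in the units of the state.
- observe(): the state, without advancing time (a new reading comes with each control period).
- camera(name): name is "scene" or "top"; returns (picture, depth): 480x640x3 uint8, blue, green, red; 480x640 float32, m along the optical axis (not along the pixel's ray), 0 where there is no reading.
- camera_params(name): a dict with "fov_y" (degrees; the focal length in pixels is half the picture's height over the tangent of half this angle, whatever the lens; pixels are square), "cx", "cy" (the principal point, pixels), "dist_coeffs" ([k1, k2, p1, p2, k3] as OpenCV has them; the pictures are not rectified), "camera_from_world" (4x4, takes a point from world to camera coordinates). Camera axes: x right, y up, looking along -z (the intrinsics and any distortion apply to the point x, -y, -z); pixel columns grow to the right and rows downward; lengths in m; the calibration is good to about 2 mm. A picture is of the moment at which its call begins. camera_params takes no time and is no camera call.
- job_done(): hands the job in, once; it reports no verdict.
Trained networks look in the newest picture that a camera, given by its name, has taken for a name from the list of things; names that differ only in an ending like _2 or _b are one class to them, and where a whole thing is asked for, a point or a joint stands for the part that bears it (a point fixed in the world has none). Each returns a list of dicts, best first, with "conf" (0 to 1); they miss things now and then, are a little off and sometimes report something else, mostly with a low value. They report only what shows in the picture. A call takes as long as a camera call.
- outline_of(query, camera): "pixels" (480x640 bool, what is visible of it) and "pixel" ([column, row] in pixels, amid what is visible of it).
- place_of(query, camera): "pixel" ([column, row] in pixels: a listed point, or the origin of a listed thing).
The state is a dict: "time": time; "joint_pos": joint angles; "dq": joint speeds; "tau": joint torques, N m; "eef_pos": TCP position; "orientation": TCP orientation; "contact_force": force on the tool from outside, world axes, zero at the start; "torque": the same for the moment, N m; "opening": opening from 0.0 (shut) to 1.0 (fully open).
Only numpy, scipy, OpenCV 4.12 (cv2) and the standard library are available. Lean on these libraries where they do the work, as an engineer would, in place of code of your own. Each camera call takes 0.05 s, during which the arm holds its last target.

## Working session

There is one attempt and no reset: what is moved stays moved. The work goes in short steps, Python scripts to look and compute and a tool call to move; the robot and the scene stay as the last step left them, time stands still between calls to the robot, and variables do not carry over. Pictures are saved under pics/ and viewed, and the job is handed in when it is done.

Besides the shell and the picture viewer there is one more tool, called after ">>>" as a command line: name --argument value ..., lists and objects as JSON in quotes. carry_out: Moves the arm, as the interface text tells. Its arguments: {"type":"object","properties":{"commands":{"type":"array","items":{"type":"array"}}},"required":["commands"]}

```bash
ls; mkdir -p pics
cat > h.py <<'E'
from workcell import *
import numpy as np, cv2
def ray_setup(name):
    p=camera_params(name); f=240/np.tan(np.radians(p["fov_y"]/2))
    K=np.array([[f,0,p["cx"]],[0,f,p["cy"]],[0,0,1]]); D=np.array(p["dist_coeffs"],float); T=np.array(p["camera_from_world"])
    return K,D,T
def unproj(name,px,depth=None,z=None):
    K,D,T=ray_setup(name)
    u=cv2.undistortPoints(np.array([[px]],float),K,D)[0,0]
    d=np.array([u[0],-u[1],-1.0]); R=T[:3,:3]; t=T[:3,3]
    c=-R.T@t; dw=R.T@d
    if depth is not None: return c+dw*depth
    return c+dw*(z-c[2])/dw[2]
def cloud(name,depth):
    K,D,T=ray_setup(name)
    v,u=np.mgrid[0:480,0:640]
    q=cv2.undistortPoints(np.stack([u,v],-1).reshape(-1,1,2).astype(float),K,D).reshape(480,640,2)
    P=np.stack([q[...,0]*depth,-q[...,1]*depth,-depth],-1)
    return (P-T[:3,3])@T[:3,:3]
def proj(name,X):
    K,D,T=ray_setup(name)
    X=np.atleast_2d(X); c=X@T[:3,:3].T+T[:3,3]
    return cv2.projectPoints(np.stack([c[:,0],-c[:,1],-c[:,2]],-1),np.zeros(3),np.zeros(3),K,D)[0][:,0]
E
python3 - <<'E'
from h import *
s=observe(); print({k:np.round(v,3) for k,v in s.items()})
for n in ["top","scene"]:
    im,d=camera(n); cv2.imwrite(f"pics/{n}0.png",im); np.save(f"{n}0.npy",d)
    K,D,T=ray_setup(n); print(n,K[0,0],D,-T[:3,:3].T@T[:3,3])
    for q in ["lip_left","lip_right","handle","top_tray","mat","nut_left","nut_right","rack"]:
        r=place_of(q,n); print(q,[(np.round(a["pixel"],1),round(a["conf"],2)) for a in r[:3]])
E
```

```text
pics
{'time': np.float64(0.0), 'joint_pos': array([ 1.306,  0.322, -0.07 ,  1.452,  0.023,  1.371, -0.057]), 'dq': array([-0.002, -0.   , -0.001, -0.001, -0.001, -0.001,  0.   ]), 'tau': array([ 0.0000e+00, -4.9358e+01, -3.8200e-01, -3.1433e+01,  1.3000e-02,
        1.1000e-02, -0.0000e+00]), 'eef_pos': array([ 0.179, -0.624,  0.23 ]), 'orientation': array([-0.001,  0.99 ,  0.139, -0.   ]), 'contact_force': array([ 0.254,  0.436, -0.168]), 'torque': array([-0.05 ,  0.016,  0.007]), 'opening': np.float64(1.001)}
top 471.5763808762032 [-0.08830184  0.          0.          0.          0.        ] [0.40291769 0.20850801 1.05736373]
lip_left [(array([229.6, 281.5]), 0.73)]
lip_right [(array([313.8, 281.5]), 0.62)]
handle [(array([269.2, 277.8]), 0.74)]
top_tray [(array([273.1, 282.4]), 0.81)]
mat [(array([413.9, 269.2]), 0.89)]
nut_left [(array([250. , 281.8]), 0.52)]
nut_right [(array([269.7, 278.1]), 0.73), (array([299.5, 273.9]), 0.41)]
rack [(array([326.5, 203.5]), 0.52)]
scene 606.9694536451108 [-0.06339471  0.          0.          0.          0.        ] [0.08886202 0.83148575 0.67868542]
lip_left [(array([274.9, 332.1]), 0.88)]
lip_right [(array([349.8, 275.8]), 0.96), (array([292.6, 338.8]), 0.27)]
handle [(array([318. , 291.1]), 0.78)]
top_tray [(array([316.9, 322.7]), 0.62)]
mat [(array([411.6, 246.6]), 0.94)]
nut_left [(array([293.8, 338.5]), 0.46)]
nut_right []
rack []
```

View pics/top0.png

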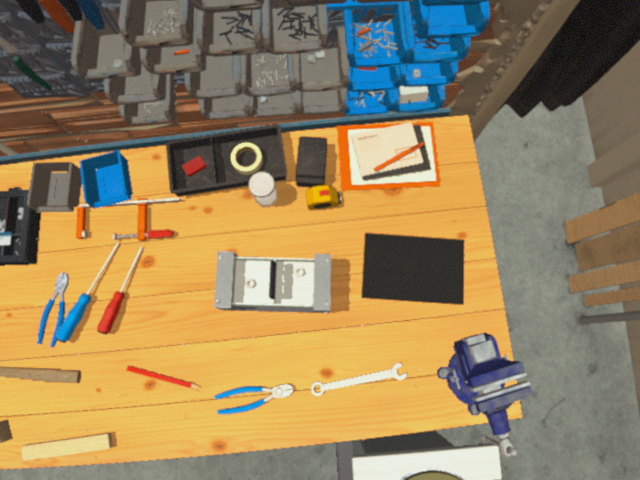

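View pics/scene0.png

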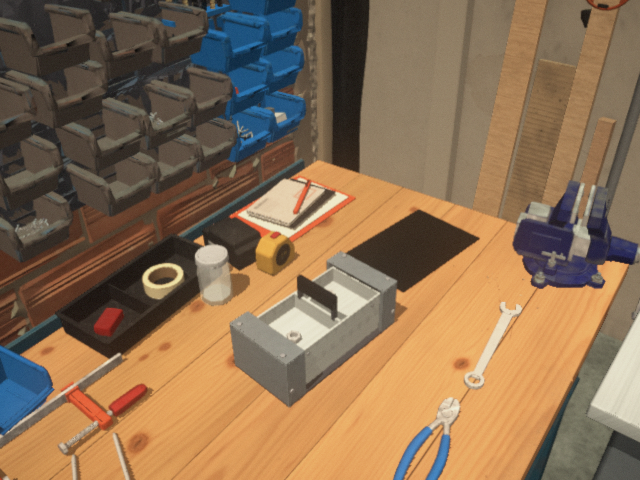

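Run:
```python
from h import *
for n,pts in {"top":dict(ll=(229.6,281.5),lr=(313.8,281.5),h=(269.2,277.8)),"scene":dict(ll=(274.9,332.1),lr=(349.8,275.8),h=(318,291.1))}.items():
    for k,p in pts.items():
        z={'l':.085,'h':.046+.006+.062-.006}[k[0]]
        print(n,k,unproj(n,p,z=z).round(4))
print(unproj("top",(413.9,269.2),z=0).round(4),unproj("scene",(411.6,246.6),z=0).round(4))
P=cloud("top",np.load("top0.npy")); np.save("P.npy",P)
m=(P[...,0]>.2)&(P[...,2]>-.01)
hz=P[...,2]
v=np.clip(hz/.15*255,0,255).astype(np.uint8)
cv2.imwrite("pics/hz.png",cv2.resize(cv2.applyColorMap(v,cv2.COLORMAP_JET)[150:400,150:550],None,fx=2,fy=2,interpolation=0))
im=cv2.imread("pics/top0.png"); cv2.imwrite("pics/topz.png",cv2.resize(im[220:340,190:350],None,fx=5,fy=5,interpolation=2))
```

```text
top ll [0.5316 0.3914 0.085 ]
top lr [0.5208 0.2169 0.085 ]
top h [0.5312 0.3064 0.108 ]
scene ll [0.5337 0.3854 0.085 ]
scene lr [0.5258 0.2177 0.085 ]
scene h [0.5244 0.2992 0.108 ]
[ 0.5444 -0.0109  0.    ] [ 0.5477 -0.0152  0.    ]
```

View pics/topz.png

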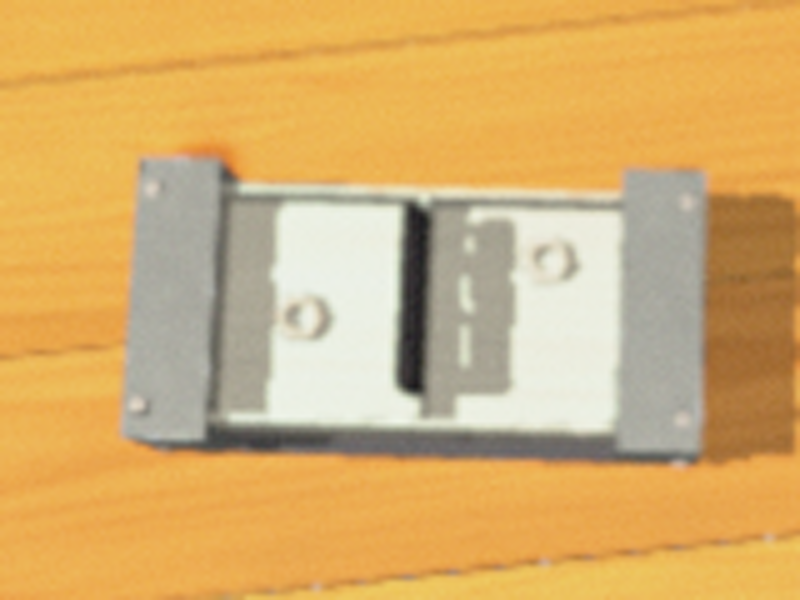

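Run:
```python
from h import *
im=cv2.imread("pics/top0.png"); P=np.load("P.npy")
# rack top plates at z~.088
z=P[...,2]; 
def fit(m,name):
    n,l,st,c=cv2.connectedComponentsWithStats(m.astype(np.uint8))
    for i in range(1,n):
        if st[i,4]>60:
            Q=P[l==i]; r=cv2.minAreaRect((Q[:,:2]*1000).astype(np.float32)); print(name,st[i],r,Q[:,2].mean().round(4))
roi=np.zeros((480,640),bool); roi[220:340,190:350]=1
fit(roi&(abs(z-.088)<.006),"lip")
fit(roi&(z>.103),"handle")
roi2=np.zeros((480,640),bool); roi2[220:320,350:480]=1
fit(roi2&(im.max(2)<60),"mat")
for n in ["top","scene"]:
    camera(n)
    for q in ["handle","mat","rack","top_tray","nut_left","nut_right"]:
        r=outline_of(q,n)
        for a in r[:2]:
            Q=a["pixels"]; print(n,q,round(a["conf"],2),a["pixel"],Q.sum())
            if n=="top":
                R=P[Q]; print(cv2.minAreaRect((R[:,:2]*1000).astype(np.float32)),np.median(R[:,2]))
```

```text
lip [214 251  21  57 979] ((538.0504760742188, 402.5724182128906), (36.79419708251953, 118.32994842529297), 84.84049224853516) 0.0877
lip [312 253  19  58 974] ((520.6516723632812, 201.33139038085938), (35.35869598388672, 119.11847686767578), 84.942626953125) 0.0879
handle [269 260   6  38 197] ((475.3416748046875, 272.52862548828125), (188.11154174804688, 44.604164123535156), 28.136341094970703) 0.1202
mat [ 363  235  100   68 6118] ((536.4218139648438, 45.867218017578125), (201.92926025390625, 369.22344970703125), 10.706576347351074) 0.0096
top handle 0.86 [271.7, 282.2] 3943
((501.67742919921875, 295.76885986328125), (189.97760009765625, 182.7025909423828), 85.34443664550781) 0.04957552369801873
top handle 0.28 [253.2, 281.2] 58
((466.1720886230469, 287.3330993652344), (201.17543029785156, 19.658723831176758), 45.673004150390625) 0.057729237233751174
top mat 0.69 [410.0, 265.1] 6639
((538.45849609375, 44.95298767089844), (210.5089874267578, 369.01513671875), 9.946016311645508) 0.0037492019613349636
top rack 0.84 [274.0, 303.4] 2340
((501.04754638671875, 304.957275390625), (237.763
[... 188 characters left out ...]
47), 85.13939666748047) 0.049582766039405785
top nut_left 0.56 [251.6, 282.1] 49
((465.5954284667969, 287.8249816894531), (201.2208709716797, 19.720972061157227), 46.0860595703125) 0.058174510770387246
top nut_right 0.34 [413.2, 268.1] 6678
((538.45849609375, 44.95298767089844), (210.5089874267578, 369.01513671875), 9.946016311645508) 0.0037328981100082812
scene handle 0.94 [323.2, 309.4] 5995
scene mat 0.71 [414.0, 247.3] 5156
scene mat 0.53 [288.2, 349.2] 6871
scene rack 0.96 [282.2, 347.0] 6554
scene top_tray 0.81 [321.4, 306.7] 5897
scene top_tray 0.32 [414.7, 245.1] 5140
scene nut_left 0.52 [214.3, 273.4] 1915
scene nut_left 0.5 [294.9, 335.6] 134
scene nut_right 0.46 [293.9, 335.1] 110
```

Run:
```python
from h import *
for n in ["top","scene"]:
    im=cv2.imread(f"pics/{n}0.png")
    m=(im.max(2)<60).astype(np.uint8); 
    if n=="scene": m[:, :340]=0; m[:205]=0; m[295:]=0; m[:,485:]=0
    else: m[:,:350]=0;m[:225]=0;m[315:]=0;m[:,480:]=0
    m=cv2.morphologyEx(m,cv2.MORPH_OPEN,np.ones((5,5)))
    cs=max(cv2.findContours(m,0,2)[0],key=cv2.contourArea)[:,0]
    W=np.array([unproj(n,p,z=.004)[:2] for p in cs])*1000
    print(n,cv2.minAreaRect(W.astype(np.float32)))
c=np.array([.5294,.302]); a=np.radians(-4.94); R=np.array([[np.cos(a),-np.sin(a)],[np.sin(a),np.cos(a)]])
im={n:cv2.imread(f"pics/{n}0.png") for n in ["top","scene"]}
S=4
for n,(x0,y0,x1,y1) in {"top":(195,225,345,335),"scene":(225,240,405,400)}.items():
    I=cv2.resize(im[n][y0:y1,x0:x1],None,fx=S,fy=S)
    def box(cx,cy,hx,hy,z,col):
        X=[np.r_[c+R@np.array([cx+sx*hx,cy+sy*hy]),z] for sx,sy in((-1,-1),(1,-1),(1,1),(-1,1))]
        p=((proj(n,X)-[x0,y0]+.5)*S).astype(int); cv2.polylines(I,[p],True,col,1)
    box(0,0,.038,.005,.117,(0,255,0)); box(0,0,.038,.005,.091,(255,0,255))
    box(0,0,.059,.1195,.088,(0,0,255)); box(0,0,.05,.084,.085,(255,0,0)); box(0,0,.05,.09,.076,(0,255,255))
    cv2.imwrite(f"pics/ov_{n}.png",I)
```

```text
top ((546.380126953125, -9.332511901855469), (223.11228942871094, 143.36891174316406), 82.30242919921875)
scene ((544.873046875, 6.841278076171875), (60.18836212158203, 108.46894073486328), 30.53521728515625)
```

View pics/ov_top.png

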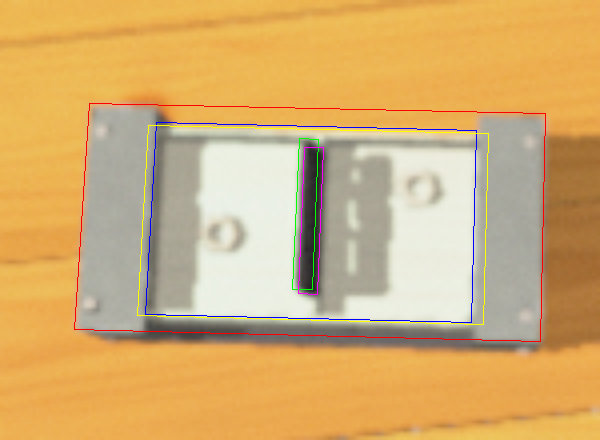

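View pics/ov_scene.png

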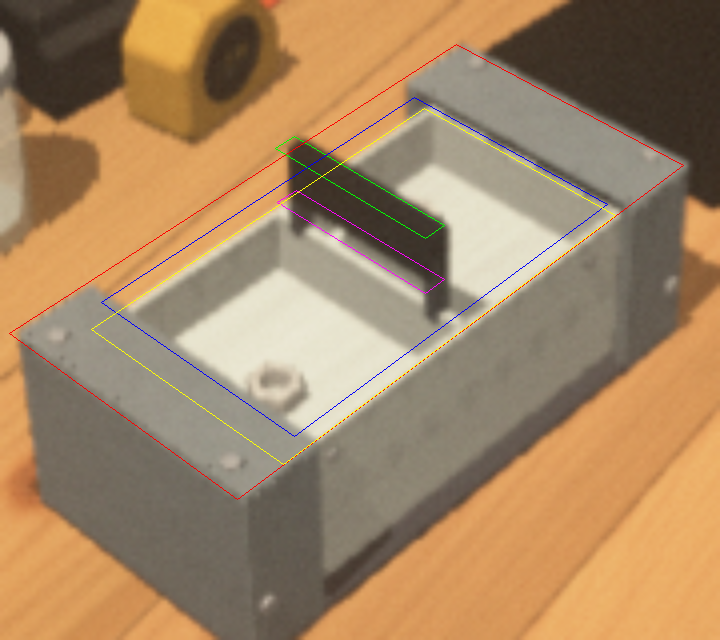

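Run:
```python
from h import *
P=np.load("P.npy"); Q=P[325:455,435:525].reshape(-1,3); Q=Q[(Q[:,2]>.05)]; print(Q.min(0),Q.max(0), np.percentile(Q[:,2],99))
Q=P[180:215,300:345].reshape(-1,3);Q=Q[Q[:,2]>.03];print("tape",Q.min(0),Q.max(0))
Q=P[165:215,245:280].reshape(-1,3);Q=Q[Q[:,2]>.03];print("jar",Q.min(0),Q.max(0))
# mat line fits
im=cv2.imread("pics/top0.png"); I=cv2.resize(im[220:320,345:485],None,fx=5,fy=5); 
for n,(x0,y0,x1,y1) in {"top":(345,220,485,320),"scene":(335,195,495,305)}.items():
    I=cv2.resize(cv2.imread(f"pics/{n}0.png")[y0:y1,x0:x1],None,fx=4,fy=4)
    c=np.array([.5463,-.0095]);a=np.radians(-7.7);R=np.array([[np.cos(a),-np.sin(a)],[np.sin(a),np.cos(a)]])
    for z,col in((.004,(0,255,0)),):
        X=[np.r_[c+R@np.array([sx*.075,sy*.115]),z] for sx,sy in((-1,-1),(1,-1),(1,1),(-1,1))]
        cv2.polylines(I,[((proj(n,X)-[x0,y0]+.5)*4).astype(int)],True,col,1)
    cv2.imwrite(f"pics/mat_{n}.png",I)
```

```text
[ 0.14591846 -0.17757448  0.05000311] [0.40291769 0.20850801 1.05736373] 0.15181546854639053
tape [0.40291769 0.15329962 0.03025998] [0.7596136  0.2352369  1.05736373]
jar [0.40291769 0.20850801 0.03015838] [0.77605415 0.35968914 1.05736373]
```

View pics/mat_top.png

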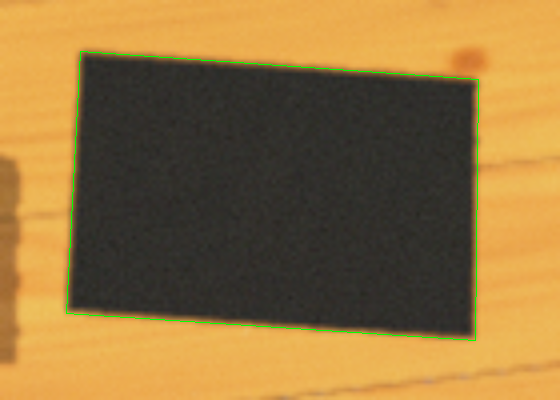

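View pics/mat_scene.png

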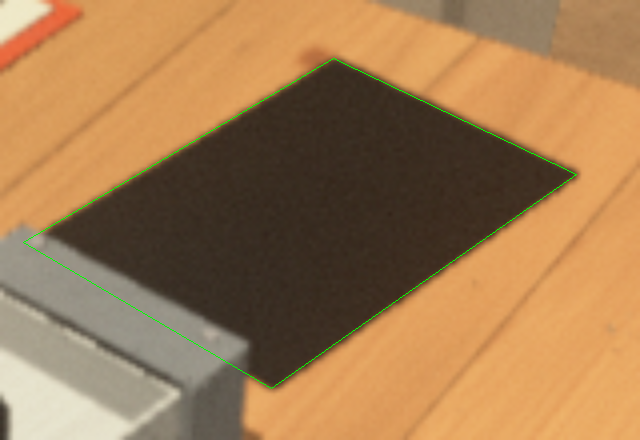

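Run:
```python
import numpy as np
a=np.radians(np.linspace(-74.0,29.62,21)); r=np.linspace(.650,.608,21)
X=np.stack([r*np.cos(a),r*np.sin(a)],-1); X[-1]=(.5285,.3005); print(X[0])
X=X.round(3); d=np.diff(X,axis=0).round(3)
print(d.tolist(), np.linalg.norm(d,axis=1).max())
```

```text
[ 0.17916428 -0.6248201 ]
[[0.055, 0.021], [0.053, 0.025], [0.05, 0.03], [0.047, 0.035], [0.043, 0.038], [0.04, 0.042], [0.035, 0.045], [0.032, 0.048], [0.026, 0.051], [0.022, 0.052], [0.017, 0.055], [0.013, 0.055], [0.007, 0.056], [0.001, 0.056], [-0.003, 0.056], [-0.008, 0.055], [-0.013, 0.054], [-0.018, 0.053], [-0.023, 0.05], [-0.027, 0.048]] 0.0588727441181401
```

>>> carry_out --commands '[[[0,0,0.04],[0,0,0],0.085],[[0.055,0.021,0.02],[0,0,0.139],0.085],[[0.053,0.025,0],[0,0,0.139],0.085],[[0.05,0.03,0],[0,0,0.139],0.085],[[0.047,0.035,0],[0,0,0.139],0.085],[[0.043,0.038,0],[0,0,0.139],0.085],[[0.04,0.042,0],[0,0,0.139],0.085],[[0.035,0.045,0],[0,0,0.139],0.085],[[0.032,0.048,0],[0,0,0.139],0.085],[[0.026,0.051,0],[0,0,0.139],0.085]]'

```text
time: 2.85
eef_pos: [0.5609, -0.2884, 0.2913]
orientation: [0.0, 0.72, 0.694, 0.0]
contact_force: [0.7, -0.1, -0.1]
opening: 0.994
```

>>> carry_out --commands '[[[0.022,0.052,0],[0,0,0.139],0.085],[[0.017,0.055,0],[0,0,0.139],0.085],[[0.013,0.055,0],[0,0,0.139],0.085],[[0.007,0.056,0],[0,0,0.139],0.085],[[0.001,0.056,0],[0,0,0.139],0.085],[[-0.003,0.056,0],[0,0,0.139],0.085],[[-0.008,0.055,0],[0,0,0.139],0.085],[[-0.013,0.054,0],[0,0,0.139],0.085],[[-0.018,0.053,0],[0,0,0.139],0.085],[[-0.023,0.05,0],[0,0,0.139],0.085]]'

```text
time: 4.1
eef_pos: [0.5543, 0.2537, 0.2914]
orientation: [0.0, 0.109, 0.994, 0.0]
contact_force: [0.4, 0.6, 0.8]
opening: 0.999
```

>>> carry_out --commands '[[[-0.027,0.048,0],[0,0,0.136],0.085],[[0,0,0],[0,0,0],0.085],[[0,0,0],[0,0,0],0.085]]'

```text
time: 4.47
eef_pos: [0.5282, 0.2996, 0.2913]
orientation: [0.0, 0.043, 0.999, -0.0]
contact_force: [0.1, -0.9, 0.4]
opening: 0.991
```

>>> carry_out --commands '[[[0,0.001,-0.05],[0,0,0],0.085],[[0,0,-0.05],[0,0,0],0.085],[[0,0,-0.05],[0,0,0],0.085],[[0,0,-0.03],[0,0,0],0.085],[[0,0,-0.016],[0,0,0],0.085],[[0,0,-0.01],[0,0,0],0.085],[[0,0,0],[0,0,0],0.06],[[0,0,0],[0,0,0],0.03],[[0,0,0],[0,0,0],0.03]]'

```text
time: 5.6
eef_pos: [0.5284, 0.3015, 0.0864]
orientation: [0.001, 0.043, 0.999, 0.0]
contact_force: [-0.2, -1.2, 0.4]
opening: 0.372
```

Run:
```python
from h import *
for n,(x0,y0,x1,y1) in {"top":(195,225,345,335),"scene":(225,190,425,340)}.items():
    im,d=camera(n); cv2.imwrite(f"pics/{n}1.png",cv2.resize(im[y0:y1,x0:x1],None,fx=4,fy=4))
print(observe()["eef_pos"],observe()["opening"],observe()["contact_force"])
```

```text
[0.52819726 0.30129385 0.08601907] 0.35362818854815115 [ 0.33307762 -0.02632303  0.70872885]
```

View pics/scene1.png

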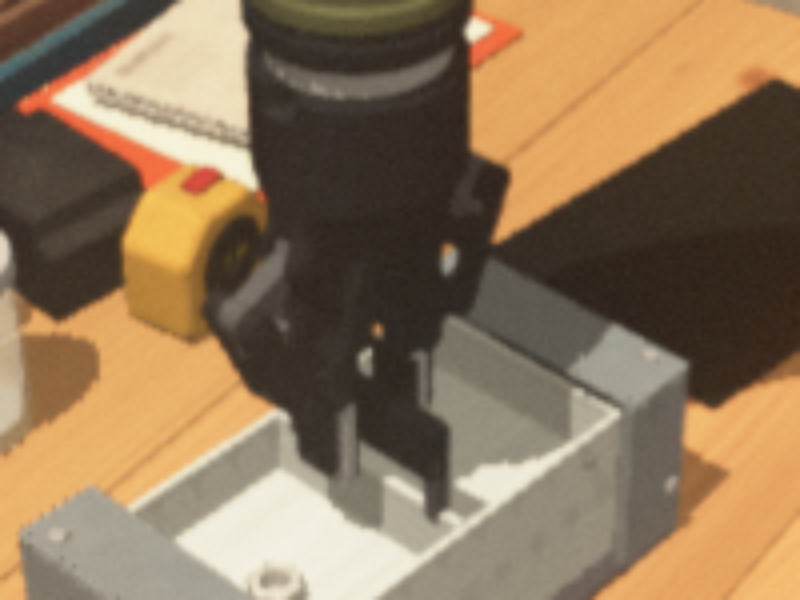

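View pics/top1.png

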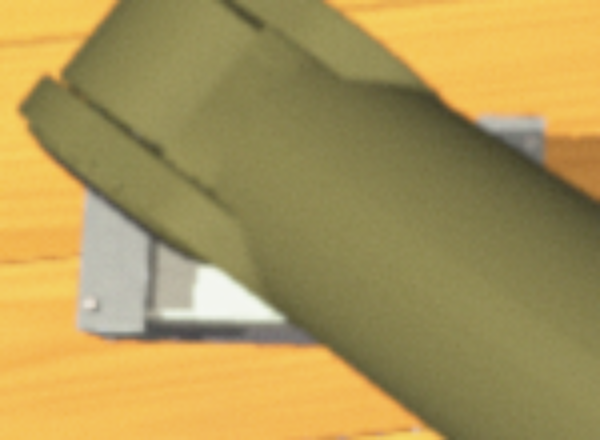

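The pads straddle the handle (scene: fingers at about (345,440) and (440,400) in the crop, on either side of the black bar). Closing.

>>> carry_out --commands '[[[0,0,0],[0,0,0],0.02],[[0,0,0],[0,0,0],0.012],[[0,0,0],[0,0,0],0.006],[[0,0,0],[0,0,0],0.0],[[0,0,0],[0,0,0],0.0],[[0,0,0],[0,0,0],0.0]]'

```text
time: 6.45
eef_pos: [0.528, 0.3011, 0.0856]
orientation: [0.0, 0.043, 0.999, 0.0]
contact_force: [0.5, -0.5, 2.8]
opening: 0.106
```

>>> carry_out --commands '[[[0,0,0.002],[0,0,0],0.0],[[0,0,0],[0,0,0],0.0],[[0,0.002,0],[0,0,0],0.0],[[0,0.001,0],[0,0,0],0.0],[[0,0,0],[0,0,0],0.0]]'

```text
time: 7.08
eef_pos: [0.5278, 0.3042, 0.0872]
orientation: [-0.0, 0.043, 0.999, 0.0]
contact_force: [-0.4, 0.1, -2.6]
opening: 0.11
```

>>> carry_out --commands '[[[0,0.001,0],[0,0,0],0.0],[[0,0.001,0],[0,0,0],0.0],[[0,0,0],[0,0,0],0.0]]'

```text
time: 7.45
eef_pos: [0.5279, 0.3044, 0.0871]
orientation: [-0.0, 0.043, 0.999, -0.001]
contact_force: [-1.2, -4.7, -0.5]
opening: 0.105
```

>>> carry_out --commands '[[[0,-0.004,0],[0,0,0],0.0],[[-0.0004,-0.004,0],[0,0,0],0.0],[[-0.0003,-0.004,0],[0,0,0],0.0],[[-0.0003,-0.003,0],[0,0,0],0.0],[[0,-0.001,0],[0,0,0],0.0],[[0,0,0],[0,0,0],0.0]]'

```text
time: 8.2
eef_pos: [0.5269, 0.2901, 0.0874]
orientation: [0.0, 0.043, 0.999, 0.0]
contact_force: [0.0, -1.0, -2.6]
opening: 0.11
```

>>> carry_out --commands '[[[0,-0.001,0],[0,0,0],0.0],[[0,-0.0005,0],[0,0,0],0.0],[[0,0,0],[0,0,0],0.0]]'

```text
time: 8.57
eef_pos: [0.5269, 0.2886, 0.0873]
orientation: [0.0, 0.043, 0.999, 0.0]
contact_force: [-0.1, 0.5, -3.2]
opening: 0.111
```

Run:
```python
import numpy as np
th=np.radians(np.arange(0,19,2)); c,s=np.cos(th),np.sin(th)
y=-102+30*s+90*c-39.6*s; z=48+90*s+39.6*c
d=np.array([.086,.996])
prev=np.array([-12.8,87.6])
for a,b in zip(y,z): 
    q=np.array([a,b])-prev; prev=np.array([a,b]); print((d*q[0]).round(1),q[1].round(1))
```

```text
[0.1 0.8] 0.0
[-0.  -0.4] 3.1
[-0.  -0.5] 3.1
[-0.1 -0.6] 3.0
[-0.1 -0.7] 2.9
[-0.1 -0.8] 2.9
[-0.1 -0.9] 2.8
[-0.1 -1. ] 2.7
[-0.1 -1.1] 2.7
[-0.1 -1.2] 2.6
```

Stop found at +y (−4.7 N at 3 mm); −y gives ~13 mm. Now tilt the +y end up in stages.

>>> carry_out --commands '[[[0.0001,0.0008,0],[0,0,0],0.0],[[0,-0.0004,0.0031],[0.0348,-0.003,0],0.0],[[0,-0.0005,0.0031],[0.0348,-0.003,0],0.0],[[0,0,0],[0,0,0],0.0]]'

```text
time: 9.07
eef_pos: [0.5274, 0.2875, 0.0936]
orientation: [0.002, 0.044, 0.998, 0.035]
contact_force: [-0.2, 0.5, -3.1]
opening: 0.108
```

Run:
```python
from h import *
s=observe(); print(s["contact_force"],s["torque"],s["eef_pos"],s["orientation"])
im,d=camera("scene"); cv2.imwrite("pics/scene2.png",cv2.resize(im[190:400,225:425],None,fx=3,fy=3))
```

```text
[-0.18488454  0.45042544 -3.14098833] [-0.17968288  0.00470493  0.01220684] [0.52737494 0.28753691 0.09363905] [0.00175456 0.0435584  0.99845164 0.03455288]
```

View pics/scene2.png

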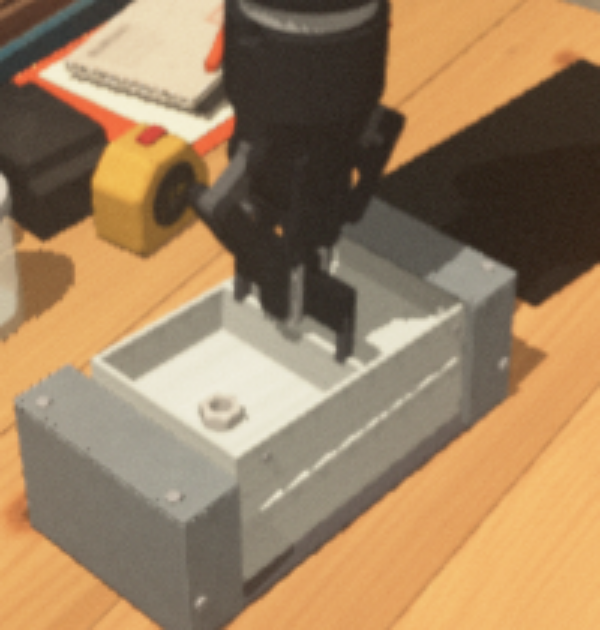

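>>> carry_out --commands '[[[0,0.0002,0.003],[0.0348,-0.003,0],0.0],[[0,-0.0002,0.0029],[0.0348,-0.003,0],0.0],[[0,-0.0008,0.0029],[0.0348,-0.003,0],0.0],[[0,0,0],[0,0,0],0.0]]'

```text
time: 9.62
eef_pos: [0.5271, 0.287, 0.1022]
orientation: [0.004, 0.043, 0.995, 0.087]
contact_force: [0.1, 0.3, -3.1]
opening: 0.102
```

>>> carry_out --commands '[[[0,-0.0009,0.0028],[0.0348,-0.003,0],0.0],[[0,-0.001,0.0027],[0.0348,-0.003,0],0.0],[[0,-0.0011,0.0027],[0.0348,-0.003,0],0.0],[[0,-0.0012,0.0026],[0.0348,-0.003,0],0.0],[[0,0,0],[0,0,0],0.0]]'

```text
time: 10.25
eef_pos: [0.527, 0.2829, 0.1128]
orientation: [0.007, 0.043, 0.987, 0.156]
contact_force: [-0.0, -0.4, -2.6]
opening: 0.102
```

Run:
```python
from h import *
s=observe(); print(s["contact_force"],s["torque"],s["eef_pos"],s["orientation"])
im,d=camera("scene"); cv2.imwrite("pics/scene3.png",cv2.resize(im[190:400,225:425],None,fx=3,fy=3))
```

```text
[-0.04900171 -0.44612683 -2.56317905] [-0.55308229  0.13693747  0.01282664] [0.5269756  0.28287703 0.11283735] [0.0065415  0.04272877 0.98684729 0.15576867]
```

View pics/scene3.png

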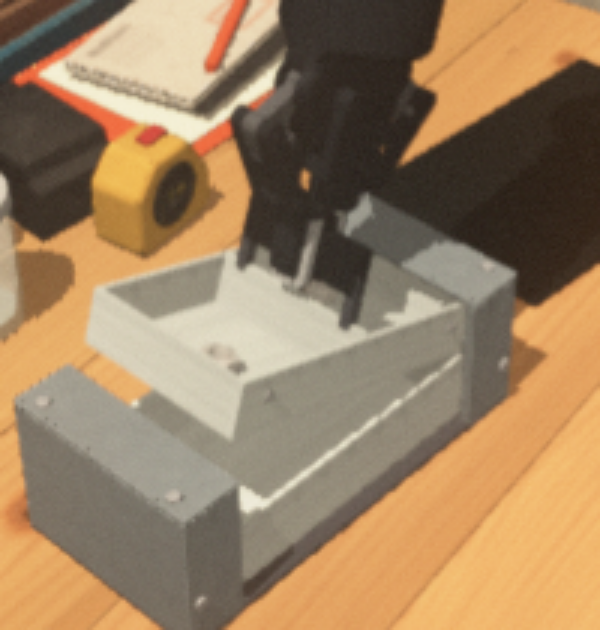

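>>> carry_out --commands '[[[0.0004,0.005,0.001],[0,0,0],0.0],[[0.0004,0.005,0.001],[0,0,0],0.0],[[0.0004,0.005,0.001],[0,0,0],0.0],[[0.0004,0.006,0.001],[0,0,0],0.0],[[0.0004,0.006,0.001],[0,0,0],0.0],[[0,0,0],[0,0,0],0.0]]'

```text
time: 11.05
eef_pos: [0.5288, 0.3113, 0.1184]
orientation: [0.007, 0.042, 0.987, 0.157]
contact_force: [-0.6, -0.3, -3.1]
opening: 0.109
```

>>> carry_out --commands '[[[0,0,0.005],[0,0,0],0.0],[[0,0,0.005],[0,0,0],0.0],[[0,0,0.005],[0,0,0],0.0],[[0,0,0],[0,0,0],0.0]]'

```text
time: 11.55
eef_pos: [0.5294, 0.3105, 0.1338]
orientation: [0.007, 0.042, 0.987, 0.157]
contact_force: [0.7, 1.2, -2.6]
opening: 0.106
```

Run:
```python
from h import *
s=observe(); print(s["contact_force"],s["torque"],s["eef_pos"],s["orientation"])
im,d=camera("scene"); cv2.imwrite("pics/scene4.png",cv2.resize(im[190:400,225:425],None,fx=3,fy=3))
```

```text
[ 0.67613847  1.17023181 -2.63273099] [-0.58673651  0.05322709 -0.00590329] [0.52941413 0.31049797 0.13381461] [0.00734881 0.04243153 0.98673065 0.15655089]
```

View pics/scene4.png

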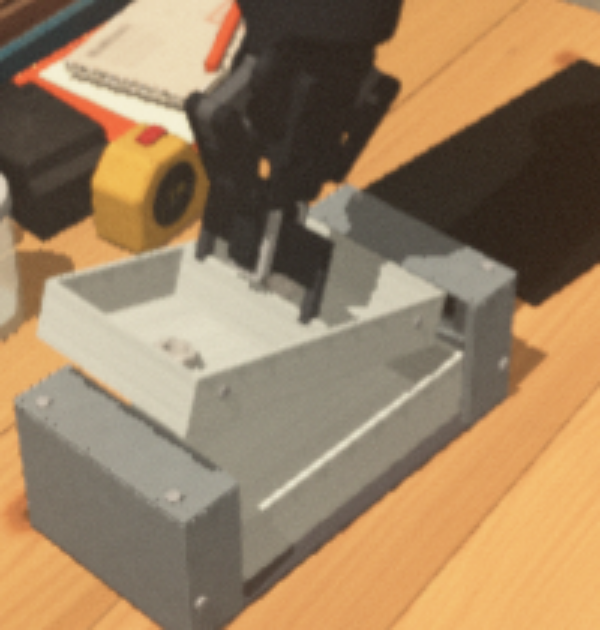

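>>> carry_out --commands '[[[0,0,0.01],[0,0,0],0.0],[[0,0,0.015],[0,0,0],0.0],[[0,0,0.02],[0,0,0],0.0],[[0,0,0.02],[0,0,0],0.0],[[0,0,0.02],[0,0,0],0.0],[[0,0,0.01],[-0.0348,0.003,0],0.0],[[0,0,0.005],[-0.0522,0.0045,0],0.0],[[0,0,0],[-0.0522,0.0045,0],0.0],[[0,0,0],[-0.0522,0.0045,0],0.0],[[0,0,0],[-0.0522,0.0045,0],0.0]]'

```text
time: 12.85
eef_pos: [0.5291, 0.3107, 0.2343]
orientation: [0.002, 0.043, 0.998, 0.035]
contact_force: [-0.4, -0.1, -3.3]
opening: 0.107
```

>>> carry_out --commands '[[[0,0,0],[-0.0348,0.003,0],0.0],[[0,0,0],[-0.0348,0.003,0],0.0],[[0,0,0],[0,0,0],0.0]]'

```text
time: 13.22
eef_pos: [0.5287, 0.3115, 0.2336]
orientation: [-0.0, 0.042, 0.999, 0.001]
contact_force: [-1.6, -0.3, -3.2]
opening: 0.105
```

>>> carry_out --commands '[[[0,-0.01,0],[0,0,0],0.0],[[0.001,-0.02,0],[0,0,0],0.0],[[0.002,-0.035,0],[0,0,-0.01],0.0],[[0.003,-0.045,0],[0,0,-0.01],0.0],[[0.003,-0.05,0],[0,0,-0.01],0.0],[[0.003,-0.05,0],[0,0,-0.01],0.0],[[0.003,-0.045,0],[0,0,-0.009],0.0],[[0.002,-0.035,0],[0,0,0],0.0],[[0.0005,-0.02,0],[0,0,0],0.0],[[0,-0.011,0],[0,0,0],0.0]]'

```text
time: 14.48
eef_pos: [0.5461, -0.0132, 0.2331]
orientation: [-0.0, 0.069, 0.998, -0.0]
contact_force: [0.7, 0.1, -3.8]
opening: 0.105
```

>>> carry_out --commands '[[[0,0,-0.01],[0,0,0],0.0],[[0,0,-0.03],[0,0,0],0.0],[[0,0,-0.04],[0,0,0],0.0],[[0,0,-0.04],[0,0,0],0.0],[[0,0,-0.03],[0,0,0],0.0],[[0,0,-0.01],[0,0,0],0.0],[[0,0,0],[0,0,0],0.0]]'

```text
time: 15.35
eef_pos: [0.5463, -0.0095, 0.073]
orientation: [-0.0, 0.067, 0.998, 0.0]
contact_force: [-0.1, -0.2, -3.0]
opening: 0.111
```

Run:
```python
from h import *
s=observe(); print(s["contact_force"],s["torque"],s["eef_pos"],s["orientation"])
e=s["eef_pos"]; q=s["orientation"]; a=2*np.arctan2(q[2],q[1])-np.pi; print(np.degrees(a))
R=np.array([[np.cos(a),-np.sin(a)],[np.sin(a),np.cos(a)]]); z0=e[2]-.0436
for n,(x0,y0,x1,y1) in {"top":(345,200,485,320),"scene":(325,170,495,310)}.items():
    im,d=camera(n); I=cv2.resize(im[y0:y1,x0:x1],None,fx=4,fy=4)
    def box(c,a,hx,hy,z,col):
        R=np.array([[np.cos(a),-np.sin(a)],[np.sin(a),np.cos(a)]])
        X=[np.r_[c+R@np.array([sx*hx,sy*hy]),z] for sx,sy in((-1,-1),(1,-1),(1,1),(-1,1))]
        cv2.polylines(I,[((proj(n,X)-[x0,y0]+.5)*4).astype(int)],True,col,1)
    box(np.array([.5463,-.0095]),np.radians(-7.7),.075,.115,.004,(0,255,0))
    box(e[:2],a,.05,.09,z0+.034,(0,0,255)); box(e[:2],a,.05,.09,z0+.004,(255,0,255))
    cv2.imwrite(f"pics/{n}5.png",I)
```

```text
[-0.13130844 -0.24356588 -2.95766889] [0.02873762 0.0184277  0.01336128] [ 0.54626568 -0.00954567  0.07302473] [-3.00125345e-04  6.67052328e-02  9.97772593e-01  4.17167674e-04]
-7.649537685743603
```

View pics/top5.png

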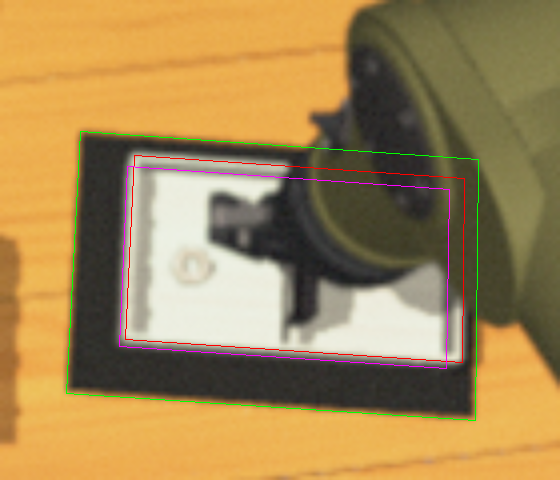

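View pics/scene5.png

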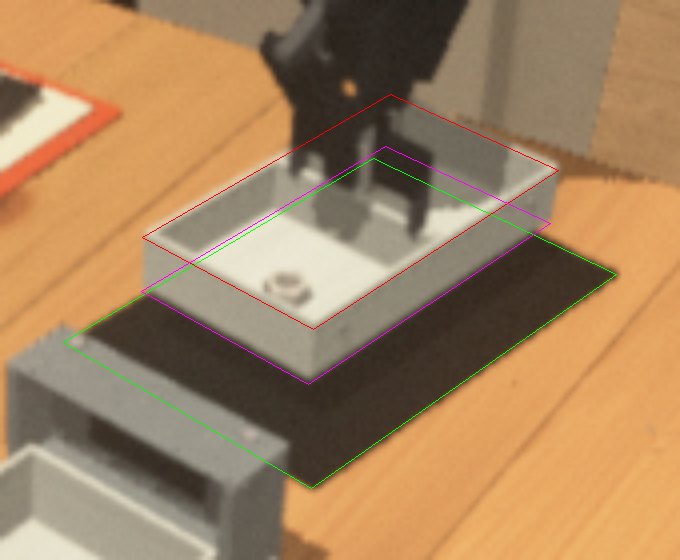

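>>> carry_out --commands '[[[0,0,-0.01],[0,0,0],0.0],[[0,0,-0.008],[0,0,0],0.0],[[0,0,-0.003],[0,0,0],0.0],[[0,0,-0.001],[0,0,0],0.0],[[0,0,0],[0,0,0],0.0]]'

```text
time: 16.08
eef_pos: [0.5465, -0.0105, 0.0512]
orientation: [0.0, 0.067, 0.998, 0.0]
contact_force: [-0.3, 0.3, -2.3]
opening: 0.106
```

>>> carry_out --commands '[[[0,0,-0.001],[0,0,0],0.0],[[0,0,-0.001],[0,0,0],0.0],[[0,0,0],[0,0,0],0.0]]'

```text
time: 16.45
eef_pos: [0.5464, -0.0105, 0.0491]
orientation: [-0.0, 0.067, 0.998, 0.0]
contact_force: [0.3, 0.4, -3.1]
opening: 0.105
```

>>> carry_out --commands '[[[0,0.0005,-0.0007],[0,0,0],0.0],[[0,0,-0.0007],[0,0,0],0.0],[[0,0,0],[0,0,0],0.0]]'

```text
time: 16.82
eef_pos: [0.5464, -0.01, 0.0477]
orientation: [-0.0, 0.067, 0.998, 0.0]
contact_force: [-0.0, 0.8, -2.3]
opening: 0.105
```

>>> carry_out --commands '[[[0,0,-0.0005],[0,0,0],0.0],[[0,0,-0.0005],[0,0,0],0.0],[[0,0,0],[0,0,0],0.0]]'

```text
time: 17.2
eef_pos: [0.5465, -0.01, 0.0475]
orientation: [-0.0, 0.067, 0.998, -0.0]
contact_force: [-2.8, -0.7, 4.7]
opening: 0.108
```

>>> carry_out --commands '[[[0,0,0],[0,0,0],0.012],[[0,0,0],[0,0,0],0.02],[[0,0,0],[0,0,0],0.03],[[0,0,0],[0,0,0],0.045],[[0,0,0],[0,0,0],0.055],[[0,0,0.005],[0,0,0],0.06],[[0,0,0.015],[0,0,0],0.06],[[0,0,0.04],[0,0,0],0.06],[[0,0,0.05],[0,0,0],0.06],[[0,0,0.06],[0,0,0],0.06]]'

```text
time: 18.45
eef_pos: [0.5459, -0.0098, 0.2189]
orientation: [-0.0, 0.067, 0.998, 0.0]
contact_force: [1.0, -0.6, -0.9]
opening: 0.699
```

>>> carry_out --commands '[[[0,-0.05,0.05],[0,0,0],0.06],[[0,-0.06,0.02],[0,0,0],0.06],[[-0.01,-0.06,0],[0,0,0],0.06],[[-0.02,-0.055,0],[0,0,0],0.06],[[-0.02,-0.05,0],[0,0,0],0.06],[[0,0,0],[0,0,0],0.06]]'

```text
time: 19.2
eef_pos: [0.4937, -0.2844, 0.2812]
orientation: [-0.0, 0.072, 0.997, -0.001]
contact_force: [0.5, 0.9, 0.1]
opening: 0.701
```

Run:
```python
from h import *
s=observe(); print(s["time"],s["contact_force"],s["eef_pos"],s["joint_pos"])
e=np.array([.5463,-.0095]);a=np.radians(-7.7)
for n,(x0,y0,x1,y1) in {"top":(345,210,485,320),"scene":(225,170,495,400)}.items():
    im,d=camera(n); S=4 if n=="top" else 2.5; cv2.imwrite(f"pics/{n}6full.png",im)
    I=cv2.resize(im[y0:y1,x0:x1],None,fx=S,fy=S)
    def box(c,a,hx,hy,z,col):
        R=np.array([[np.cos(a),-np.sin(a)],[np.sin(a),np.cos(a)]])
        X=[np.r_[c+R@np.array([sx*hx,sy*hy]),z] for sx,sy in((-1,-1),(1,-1),(1,1),(-1,1))]
        cv2.polylines(I,[((proj(n,X)-[x0,y0]+.5)*S).astype(int)],True,col,1)
    box(e,a,.075,.115,.004,(0,255,0)); box(e,a,.05,.09,.038,(0,0,255))
    cv2.imwrite(f"pics/{n}6.png",I)
```

```text
19.2 [0.47606365 0.87587214 0.11723152] [ 0.49368938 -0.28440013  0.28120111] [ 1.15753245  0.19955584 -0.78260776  1.557456    0.14335334  1.44298493
  1.79289676]
```

View pics/top6.png

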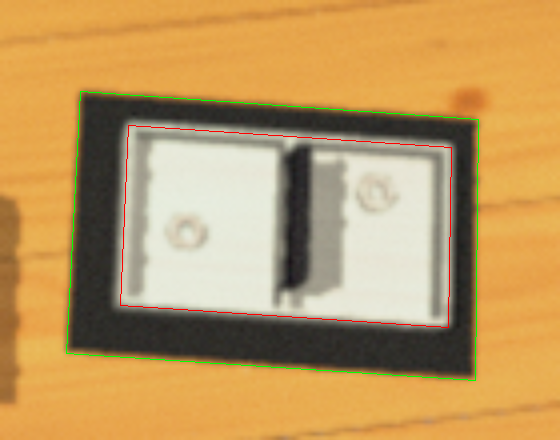

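View pics/scene6.png

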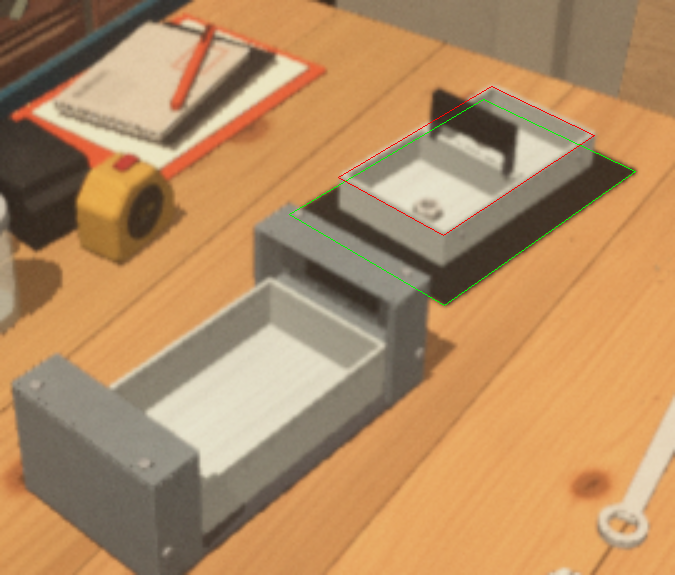

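View pics/top6full.png

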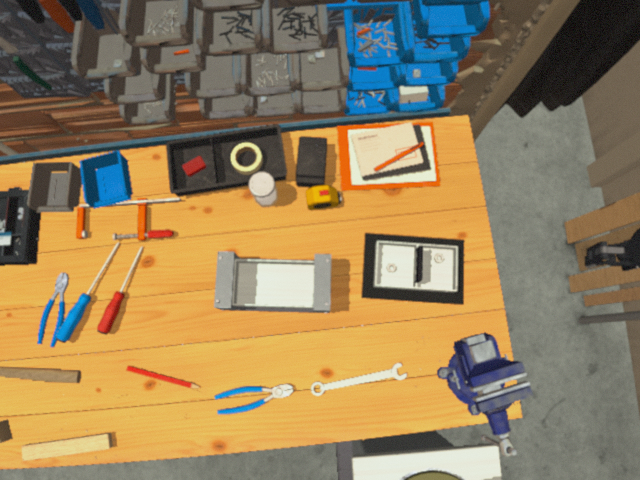

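The top tray sits centred and square on the mat (top crop: red outline at (120–452, 125–327) coincides with the tray), with one nut in each compartment. The lower tray is still in the rack, and the jar and tape measure are where they were.

```bash
python3 -c "
from workcell import *
print(job_done())"
```

```text
the job is handed in; nothing more can be done
None
```

The top tray, with both nuts still in it, is resting on its foot in the middle of the mat, square to it and released. The job was handed in at about 19 s of the 45 s allowed.

- **Removal:** I gripped the handle and felt the tray's travel. It stopped after about 3 mm towards the rack's +y end (about 5 N), so I slid it about 13 mm towards -y. I then tilted the freed +y end up to about 18°, drew the tray out and levelled it above the rack.
- **Forces:** No reading showed a push against the rack beyond that 5 N feel. Contact on the mat read about 5 N upwards on the tool.
- **Last checks:** In both cameras the tray's outline matches the mat-centred target to about 1 mm. There is one nut in each compartment. The lower tray is in the rack, and the jar and tape measure appear unmoved in the pictures. The arm is clear of everything.
- **Disagreements:** My first rack position, taken from the top camera alone, was about 2 mm off in the scene camera, so I corrected it before gripping. While tilting, the measured tool position drifted about 1 mm from the command, which I compensated for.

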